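# Seat the reader and close the equipment case

## Robot

A 6-joint arm with a two-finger parallel gripper is mounted at the origin on the work surface. World frame = base frame: x ahead of the robot, y to its left, z up, the work surface at z = 0. Lengths are in m, angles in rad, forces in N, time in s.
With the tool pointing down it reaches from about 0.35 to 0.975 m from the base axis. Payload 4.9 kg.
Tool frame: the origin (TCP) lies at the very end of the fingers, on their centre line; the grasp point (between the pads) lies 19 mm behind it; z points along the fingers, x is the direction in which the jaws open and shut, and the axes are right-handed (so a half turn about z gives the same grasp; the last joint's range is limited). The gripper opens to 85 mm and grips with 20 to 120 N. Pads are 22 mm wide; open, the fingers measure 114 mm over their backs; the gripper's body (76 mm by 85 mm) begins 54 mm behind the grasp point. The pads swing forward as they close: fully open they stand 13 mm farther back than shut.
Start: joints at [-1.398, 0.053, 1.613, -0, 1.476, -0.119], TCP at [0.18, -0.599, 0.196] pointing down, gripper open.
Joint ranges: [-3.01, 3.01], [-1.01, 2.22], [0.06, 2.58], [-1.02, 4.17], [0.09, 2.62], [-3.14, 3.14]. Speed limits (rad/s): [2.57, 2.57, 3.14, 3.14, 3.14, 3.14].

## Interface

Orientations are given as a rotation vector (axis times angle).
In Python, from station import ctrl gives the robot as it stands.
- The arm moves only by the shell command python3 -m handwheel 'ROWS' [OPENING] [FORCE]. ROWS is a JSON object of lists of equal length, an entry for each row: "offset": the shift along the world's x, y, z in units of 40 mm (1.0 is 40 mm), a list of three; "roll": the turn about the world's z in units of 6 degrees (1.0 is 6 degrees). A call has exactly 10 rows; each row is the pose to reach, as a shift and turn from the pose commanded when the call began; what a row does not reach only later rows make up. A row lasts 1/10 s, in which the tool goes at most 50 mm and 8.59 degrees, less where a joint would pass 70% of its speed; a pose out of reach is approached as far as the arm can. A call with a gripper value outside its range is refused whole. OPENING is the finger opening in mm, from 0 to 85.4, set as the call begins (- or left out, the last holds). The fingers move at their own pace and stop on an object; FORCE is the grip in N (left out, the last holds). Time passes only in rows, so rows that repeat a pose let the fingers close, or fill a call up. It gives the time, the measured TCP pose, the force and the opening at its end, in the units of the state.
- ctrl.get_obs(): the state, without advancing time (a new reading comes with each control period).
- ctrl.get_image(name): name is "scene" or "top" or "wrist"; returns a dict with "img" (480x640x3 uint8, red, green, blue), "fx", "fy", "cx", "cy" (pixels), "T" (4x4, takes a point from camera to world coordinates). Camera axes: x right, y down, z forward; pixel columns grow to the right and rows downward; lengths in m; the calibration is good to about 2 mm. A picture is of the moment at which its call begins. There is no depth.
- ctrl.finish_job(): hands the job in, once; it reports no verdict.
The state is a dict: "t": time; "q": joint angles; "dq": joint speeds; "effort": joint torques, N m; "tool_pos": TCP position; "tool_rot": TCP orientation; "contact_force": force on the tool from outside, world axes, zero at the start; "wrist_torque": the same for the moment, N m; "opening": finger opening in m.
Only numpy, scipy, OpenCV 4.12 (cv2) and the standard library are available. Lean on these libraries where they do the work, as an engineer would, in place of code of your own. Each camera call takes 0.05 s, during which the arm holds its last target.

## Task

Put the handheld reader's case away for the next shift: press the white reader, which stands proud in its bay, gently but firmly straight down until it bottoms out (how deep differs, so go by feel and do not force it on), then push the open lid over past upright from behind and let it swing shut by its own weight. Do not push or strike the lid down once it falls, handle it lightly, leave the things around the case alone and finish clear of everything.

Things in the scene. Friction and masses are not known exactly. Their poses are not given: they have to be found in the camera images.
- case: Open blue-grey equipment case, 160 mm (its x) by 220 mm (its y), 75 mm high, fixed on the desk. Origin: under its centre, at desk height; z up, x towards the hinge side, y along the hinge. The lid is hinged on the +x upper rim. A grey insert fills the case up to 62 mm; the reader's bay in it is 70 mm (x) by 124 mm (y), centred at x = -25 mm, y = 0.
- reader_top (a point): Centre of the upper face of the white handheld reader with a small dark screen: 66 mm (case x) by 120 mm (case y), 30 mm thick, 0.25 kg, lying flat in its bay, axes as the case. At the start this point is 88 mm above the desk; home, it is 50 to 69 mm above it. It is home once held against the bed with over 11 N for a quarter second; over 25 N on the reader breaks it.
- cradle (a joint): How far the reader's stiff pop-up cradle has been pushed down, in m, 0 at the start. The reader rests on it; it slides down with it and stays where it is left. It gives way at about 7 N of pressing (about 0.15 N more per 10 mm/s). After 0.019 to 0.035 of travel, unseen and different each time, the reader meets a stiff rubber bed and the force rises by about 6 N per mm: press at 10 mm/s or slower.
- lid (a joint): Angle of the lid, rad: 0 shut flat on the case, 1.57 upright, 1.7 to 2.05 at the start (leaning back, on the case's +x side). Its stiff damped hinge holds it near upright; beyond about 1.85 it may sag back to its stop at 2.1; pushed over, it starts to fall by itself at 1.35 to 1.0, depending on its weight (about 0.5 kg), and shuts in some 2 s. Do not touch it below 0.75.
- lid_hinge (a point): Middle of the lid's hinge line, on the case's +x upper rim, 75 mm above the desk and 80 mm from the case's centre. The lid turns about the case's y through this point. Its axes turn with the lid.
- lid_edge (a point): Middle of the lid's free edge, half-way through its thickness. The lid is a flat panel, 160 mm from hinge to free edge, 220 mm wide, 12 mm thick. Axes turn with it: x from the free edge to the hinge, y along the hinge, z out of its outer face. Pushing near this edge takes about 1 to 3 N; more than 18 N strains the hinge, and a fast first touch exceeds that.
- gel: Bystander: clear gel bottle with a blue cap, 52 mm across, 130 mm high; origin at the centre of its underside. About 170 mm from the case's centre on the side away from the hinge.
- pencup: Bystander: black pen cup, 72 mm across, with pens reaching to about 145 mm; origin at the centre of its underside. Also on the side away from the hinge.
- swabs: Bystander: white jar with a green cap, 64 mm across, 60 mm high; origin at the centre of its underside. About 200 mm from the case's centre, beyond its -y end.
There are look-alikes about, which are no part of the job. Leave any red or yellow look-alike of the part that bears reader_top alone.

How it is judged:
By the outcome, as a careful person would: the job done as asked, in the order asked, and still so for the second after the job is handed in, with the robot touching nothing.
It also fails if it takes over 64 s, if anything falls off the work surface, if the arm or the gripper's body presses on something with over 40 N, if the wrist force passes 120 N, or if a joint passes its speed limit or range.

## Working session

There is one attempt and no reset: what is moved stays moved. The work goes in short steps, Python scripts to look and compute and a shell command to move; the robot and the scene stay as the last step left them, time stands still between calls to the robot, and variables do not carry over. Pictures are saved under pics/ and viewed, and the job is handed in when it is done.

```bash
mkdir -p pics; ls; cat > h.py <<'E'
import cv2,numpy as np
from station import ctrl
def shot(n,tag):
    d=ctrl.get_image(n); cv2.imwrite(f'pics/{tag}.png',d['img'][:,:,::-1]); np.savez(f'pics/{tag}.npz',**{k:d[k] for k in('fx','fy','cx','cy','T')}); return d
def ray(tag,u,v):
    d=np.load(f'pics/{tag}.npz'); r=np.array([(u-d['cx'])/d['fx'],(v-d['cy'])/d['fy'],1]); T=d['T']; return T[:3,3],T[:3,:3]@r
def atz(tag,u,v,z):
    o,r=ray(tag,u,v); return o+r*(z-o[2])/r[2]
def proj(tag,p):
    d=np.load(f'pics/{tag}.npz'); T=d['T']; c=T[:3,:3].T@(np.array(p)-T[:3,3]); return d['fx']*c[0]/c[2]+d['cx'],d['fy']*c[1]/c[2]+d['cy']
E
python3 - <<'E'
from h import *
shot('scene','s0');shot('top','t0');print(ctrl.get_obs()); print(np.load('pics/t0.npz')['T'],np.load('pics/s0.npz')['T'])
E
```

```text
pics
{'t': 0.1, 'q': array([-1.39797407e+00,  5.33100141e-02,  1.61414685e+00, -1.24650965e-05,
        1.47604956e+00, -1.18953830e-01]), 'dq': array([ 0.00132271, -0.00126373, -0.00397932, -0.00170427, -0.00049266,
        0.00130984]), 'effort': array([-3.85997528e-04, -3.94906783e+01, -3.71365178e+01, -1.29909677e-04,
        3.90229456e-03, -2.05850739e-06]), 'tool_pos': array([ 0.17969674, -0.59794045,  0.19448004]), 'tool_rot': array([-2.51972846e+00,  1.87412801e+00,  2.19462775e-03]), 'contact_force': array([0.02798851, 0.14509576, 0.48688736]), 'wrist_torque': array([0.01130652, 0.01331823, 0.01468483]), 'opening': 0.08579394516509059}
[[-0.00552193 -0.99265688  0.12083803  0.49400771]
 [-0.99966586  0.00853124  0.0244005  -0.04245826]
 [-0.02525222 -0.12066292 -0.9923723   0.84797331]
 [ 0.          0.          0.          1.        ]] [[ 0.69911855  0.47197093 -0.53710027  0.99612009]
 [ 0.71478228 -0.44255958  0.54150466 -0.45957604]
 [ 0.01787559 -0.76248571 -0.64675807  0.59164253]
 [ 0.          0.          0.          1.        ]]
```

View pics/s0.png

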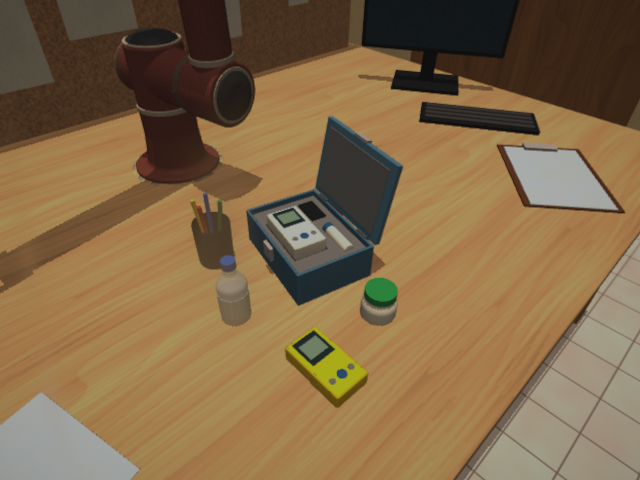

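View pics/t0.png

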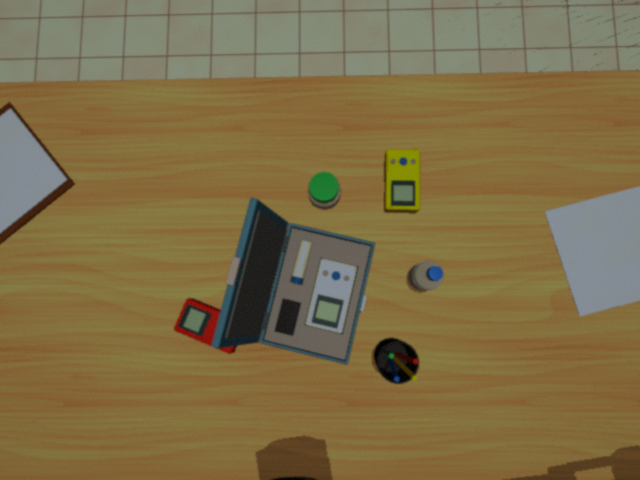

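The scene shows the case near (315,240) with its lid leaning back. The white reader is in its bay, a yellow look-alike sits on the desk, and a red one is behind the lid in the top view at about (208,325). I'll enlarge it for the corners.

```bash
python3 - <<'E'
import cv2
i=cv2.imread('pics/t0.png')[185:385,165:455]
cv2.imwrite('pics/t0c.png',cv2.resize(i,None,fx=2.75,fy=2.75,interpolation=cv2.INTER_CUBIC))
i=cv2.imread('pics/s0.png')[110:310,180:420]
cv2.imwrite('pics/s0c.png',cv2.resize(i,None,fx=3,fy=3,interpolation=cv2.INTER_CUBIC))
E
```

```text
(no output)
```

View pics/t0c.png

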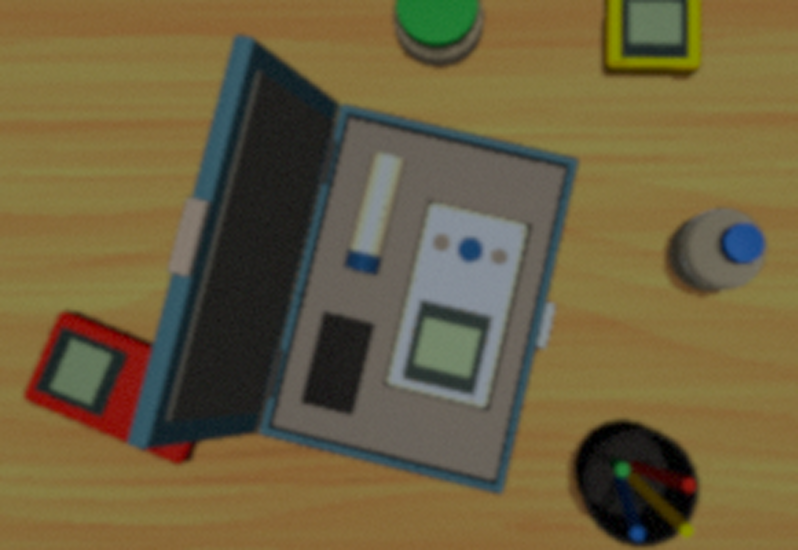

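View pics/s0c.png

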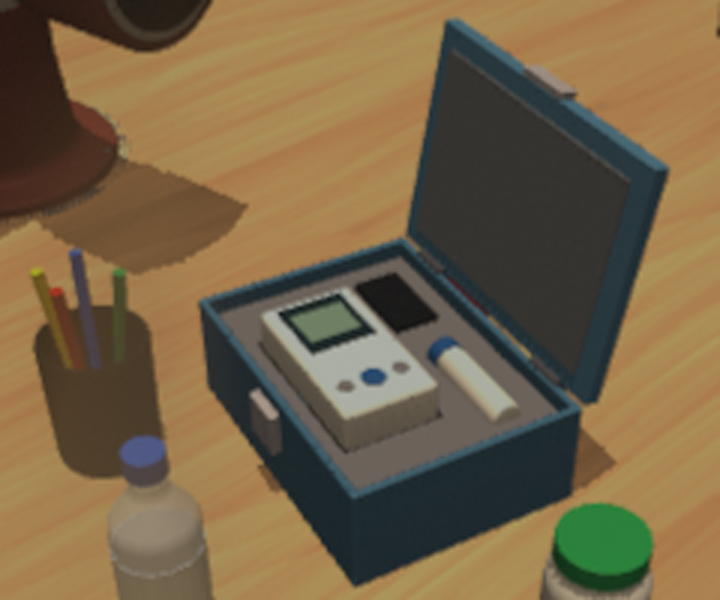

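```bash
python3 - <<'E'
from h import *
f=lambda u,v,z:atz('t0',u/2.75+165,v/2.75+185,z)
R=[f(*c,.075) for c in[(342,106),(577,160),(501,490),(263,432)]]
R2=[f(*c,.088) for c in[(430,203),(528,225),(489,409),(387,384)]]
R=np.array(R);R2=np.array(R2)
for A in(R,R2):
    c=A.mean(0);y=(A[2]+A[3]-A[0]-A[1]);x=(A[0]+A[3]-A[1]-A[2])
    print(c.round(4),'x ang',np.degrees(np.arctan2(x[1],x[0])),'y ang',np.degrees(np.arctan2(y[1],y[0])),np.linalg.norm(x)/2,np.linalg.norm(y)/2)
c=R.mean(0);th=np.radians(103.0)
y=(R[2]+R[3]-R[0]-R[1]);th=np.arctan2(y[1],y[0])-np.pi/2; print('th',np.degrees(th))
X=np.array([np.cos(th),np.sin(th),0]);Y=np.array([-np.sin(th),np.cos(th),0])
C=np.array([c[0],c[1],0])
print('X',X,'Y',Y,'reader pred',C-.025*X)
H=C+.08*X+[0,0,.075]
for a in np.arange(1.6,2.15,.1):
    d=-np.cos(a)*X+np.sin(a)*np.array([0,0,1])  # a=0: toward -X
    n=np.sin(a)*X+np.cos(a)*np.array([0,0,1])
    o=[]
    for s in(-.11,.11):
        for k in (0,.012):
          p=H+.16*d+s*Y+n*k
          u,v=proj('t0',p);o+=[((u-165)*2.75,(v-185)*2.75)]
          u,v=proj('s0',p);o+=[((u-180)*3,(v-110)*3)]
    print(round(a,2),np.round(o).astype(int).tolist())
np.save('case.npy',np.array([C,X,Y]))
for u,v,z in[(435,272,.13),(323,185,.06),(397,360,.09)]: print(atz('t0',u,v,z))
E
```

```text
[ 0.5094 -0.0088  0.075 ] x ang 76.42359058684784 y ang 166.43205418835257 0.15627860630999552 0.2153222332128128
[ 0.5027 -0.0332  0.088 ] x ang 76.52725535814393 y ang 166.85748679238162 0.0647120991779499 0.11728378248174844
th 76.43205418835255
X [0.23459831 0.9720924  0.        ] Y [-0.9720924   0.23459831  0.        ] reader pred [ 0.50356732 -0.03312192  0.        ]
1.6 [[299, 46], [617, 179], [277, 41], [635, 174], [193, 463], [408, 25], [170, 457], [424, 22]]
1.7 [[270, 40], [640, 173], [249, 35], [657, 170], [163, 455], [429, 22], [141, 449], [445, 20]]
1.8 [[242, 34], [663, 171], [222, 31], [679, 170], [135, 447], [450, 21], [114, 441], [465, 21]]
1.9 [[216, 30], [683, 171], [197, 27], [698, 172], [108, 439], [469, 23], [90, 433], [484, 25]]
2.0 [[192, 27], [702, 174], [174, 24], [716, 177], [84, 431], [488, 27], [67, 426], [501, 30]]
2.1 [[170, 24], [720, 179], [154, 23], [732, 184], [63, 424], [505, 33], [48, 418], [517, 38]]
[ 0.53981887 -0.20323233  0.13      ]
[ 0.7072218  -0.01811402  0.06      ]
[ 0.39380179 -0.14294829  0.09      ]
```

Case origin is about (0.509,-0.009) with its x axis at 76.4°, and the lid is at about 1.74 rad. I'll close the fingers and move above the reader, passing over the pen cup at height.

```bash
python3 -m handwheel '{"offset":[[0,0,0.5],[0.3,0.5,1],[0.8,1.3,1.3],[1.3,2.2,1.3],[1.8,3.1,1.3],[2.3,4.0,1.3],[2.8,4.9,1.3],[3.3,5.8,1.3],[3.8,6.7,1.3],[4,7,1.3]],"roll":[0,-0.5,-1,-1.5,-2,-2.5,-3,-3.5,-4,-4]}' 0 60
```

```text
t: 1.1
tool_pos: [0.3408, -0.3158, 0.2473]
tool_rot: [-2.079, 2.355, 0.001]
contact_force: [0.1, -0.2, 0.3]
opening: -0.0001
```

```bash
python3 -m handwheel '{"offset":[[0.4,0.7,0],[0.9,1.6,0],[1.4,2.5,0],[1.9,3.4,0],[2.4,4.2,0],[2.9,5.1,0],[3.4,6.0,0],[3.9,6.8,0],[4.08,7.14,0],[4.08,7.14,0]],"roll":[0,-0.5,-1,-1.1,-1.1,-1.1,-1.1,-1.1,-1.1,-1.1]}'
python3 - <<'E'
from h import *
shot('scene','s1');shot('top','t1');print(ctrl.get_obs()['tool_pos'],ctrl.get_obs()['tool_rot'],ctrl.get_obs()['q'])
a=cv2.imread('pics/s1.png');b=cv2.imread('pics/t1.png')
cv2.imwrite('pics/c1.png',cv2.resize(np.hstack([a,b]),(800,300)))
E
```

```text
t: 2.1
tool_pos: [0.5035, -0.0317, 0.2469]
tool_rot: [1.94, -2.47, -0.002]
contact_force: [-0.5, -0.2, -0.1]
opening: 0.0001
[ 0.50281216 -0.03345631  0.24711701] [ 1.93657267e+00 -2.47224901e+00 -5.07823526e-04] [-2.13789134e-01 -2.66821638e-01  1.82335985e+00 -6.84915730e-04
  1.58604277e+00  1.59881384e+00]
```

View pics/s1.png

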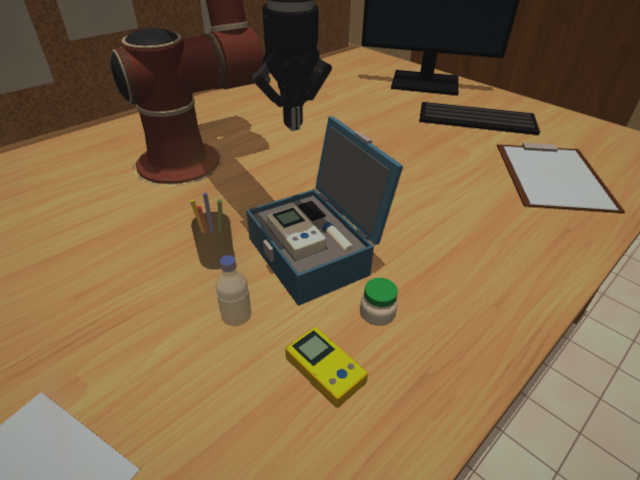

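View pics/t1.png

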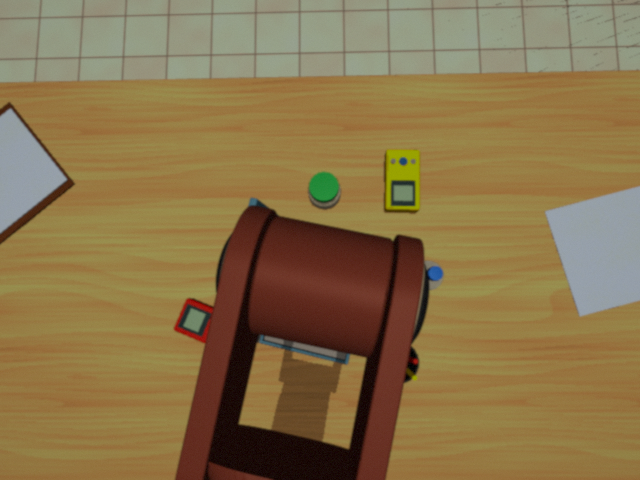

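```bash
python3 - <<'E'
from h import *
for dz in(0,.05,.1,.15,.2,.25): print(dz,proj('s1',[.503,-.033,.247+dz]))
shot('wrist','w1')
E
```

```text
0 (np.float64(292.2039271976469), np.float64(149.5914188545646))
0.05 (np.float64(291.4550111102818), np.float64(120.76192642464663))
0.1 (np.float64(290.63204090553666), np.float64(89.08172394532528))
0.15 (np.float64(289.7234613857331), np.float64(54.10599458115669))
0.2 (np.float64(288.7151813976841), np.float64(15.292299998940308))
0.25 (np.float64(287.5898377568549), np.float64(-28.027754839894357))
```

View pics/w1.png

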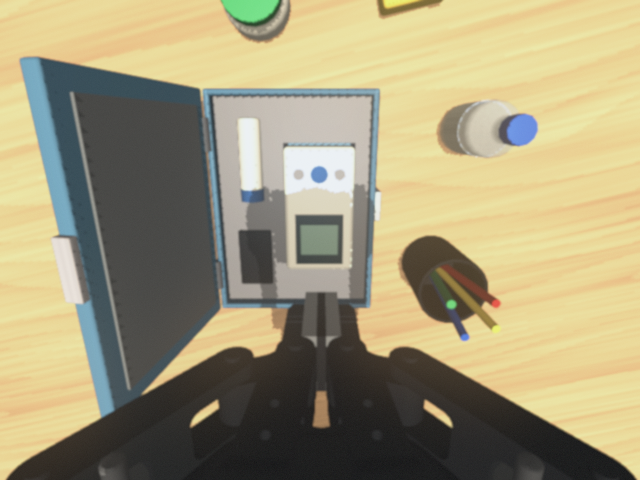

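```bash
python3 - <<'E'
from h import *
C,X,Y=np.load('case.npy')
for a,b in((1,-1),(-1,-1),(-1,1),(1,1)): print(np.round(proj('s1',C+a*.08*X+b*.11*Y+[0,0,.075])))
i=cv2.imread('pics/s1.png')[0:200,190:420]
cv2.imwrite('pics/s1c.png',cv2.resize(i,None,fx=3,fy=3,interpolation=cv2.INTER_CUBIC))
E
```

```text
[374. 247.]
[297. 277.]
[244. 211.]
[313. 189.]
```

View pics/s1c.png

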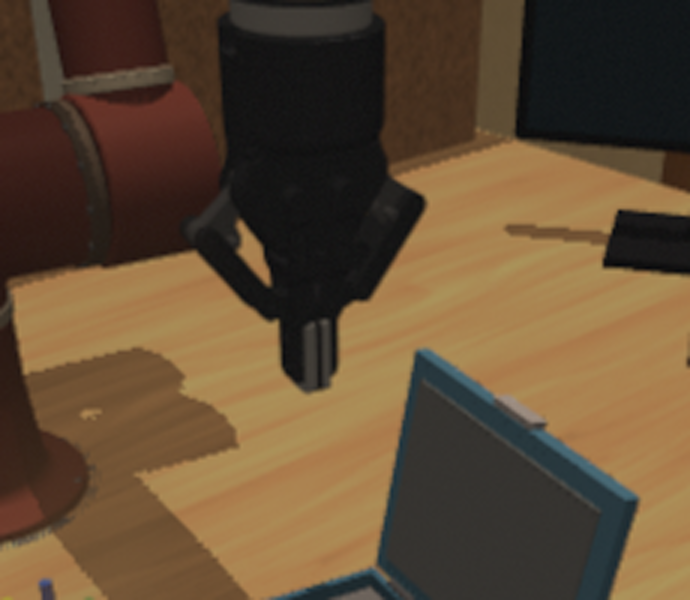

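```bash
python3 - <<'E'
from h import *
print(atz('s1',295,129,.247)); print(atz('w1',320,293,.247),proj('w1',[.503,-.033,.247]),atz('w1',319,205,.088))
C,X,Y=np.load('case.npy')
for a,b in((1,-1),(-1,-1),(-1,1),(1,1)): print(np.round(proj('w1',C+a*.08*X+b*.11*Y+[0,0,.075])))
# closest approach of rays
o1,r1=ray('s1',295,129);o2,r2=ray('w1',320,293)
A=np.c_[r1,-r2];t=np.linalg.lstsq(A,o2-o1,rcond=None)[0];print(o1+t[0]*r1,o2+t[1]*r2,np.load('pics/w1.npz')['T'])
E
```

```text
[0.44913622 0.0214088  0.247     ]
[ 0.49491155 -0.03102365  0.247     ] (np.float64(319.962119057802), np.float64(278.81168415005294)) [ 0.50904351 -0.03323321  0.088     ]
[202.  87.]
[381.  86.]
[372. 308.]
[223. 308.]
[ 0.5142782  -0.03587315  0.28804453] [ 0.51426798 -0.03588207  0.28804829] [[-2.39005637e-01 -9.24789672e-01 -2.96041161e-01  5.78955428e-01]
 [-9.71018092e-01  2.27756883e-01  7.24614913e-02 -5.21184721e-02]
 [ 4.13773390e-04  3.04780028e-01 -9.52422681e-01  4.25227926e-01]
 [ 0.00000000e+00  0.00000000e+00  0.00000000e+00  1.00000000e+00]]
```

The case corners reproject to within 3 px. The fingertips look about 35 mm higher than the reported TCP, so I'll go by feel from here. The gripper clears the lid. Descending to just above the reader.

```bash
python3 -m handwheel '{"offset":[[0,0,-0.3],[0,0,-0.8],[0,0,-1.3],[0,0,-1.8],[0,0,-2.3],[0,0,-2.8],[0,0,-3.2],[0,0,-3.5],[0,0,-3.65],[0,0,-3.65]],"roll":[0,0,0,0,0,0,0,0,0,0]}'
python3 - <<'E'
from h import *
shot('scene','s2');o=ctrl.get_obs();print(o['tool_pos'],o['contact_force'])
i=cv2.imread('pics/s2.png')[0:300,150:450]
cv2.imwrite('pics/s2c.png',cv2.resize(i,None,fx=2,fy=2,interpolation=cv2.INTER_CUBIC))
print(proj('s2',o['tool_pos']))
E
```

```text
t: 3.25
tool_pos: [0.5025, -0.0331, 0.1008]
tool_rot: [1.936, -2.473, -0.002]
contact_force: [0.4, 0.4, -1.0]
opening: 0.0003
[ 0.50310332 -0.03309484  0.10168815] [-0.20985673 -0.26520676 -0.97702346]
(np.float64(294.0411188703181), np.float64(220.3997386651235))
```

View pics/s2c.png

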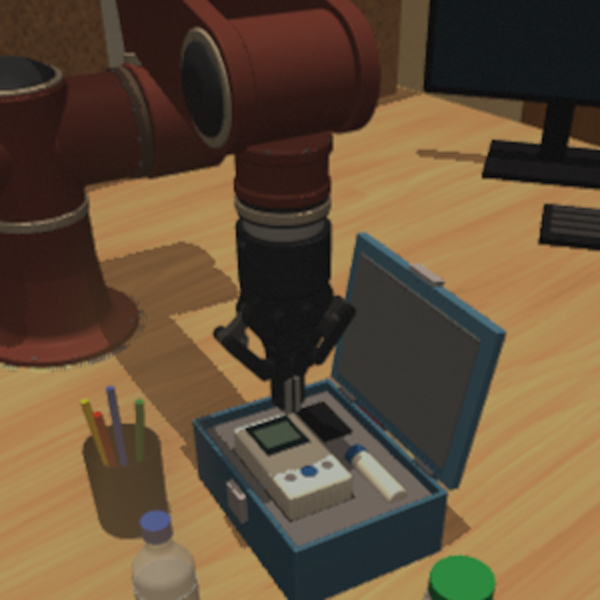

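```bash
python3 -m handwheel '{"offset":[[0,0,-0.025],[0,0,-0.05],[0,0,-0.075],[0,0,-0.1],[0,0,-0.125],[0,0,-0.15],[0,0,-0.175],[0,0,-0.2],[0,0,-0.225],[0,0,-0.25]],"roll":[0,0,0,0,0,0,0,0,0,0]}'
python3 -m handwheel '{"offset":[[0,0,-0.025],[0,0,-0.05],[0,0,-0.075],[0,0,-0.1],[0,0,-0.125],[0,0,-0.15],[0,0,-0.175],[0,0,-0.2],[0,0,-0.225],[0,0,-0.25]],"roll":[0,0,0,0,0,0,0,0,0,0]}'
```

```text
t: 4.3
tool_pos: [0.503, -0.033, 0.0915]
tool_rot: [1.937, -2.474, -0.0]
contact_force: [0.4, 0.2, 0.3]
opening: -0.0002
t: 5.3
tool_pos: [0.503, -0.033, 0.0815]
tool_rot: [-1.937, 2.474, -0.0]
contact_force: [0.5, 0.3, 0.1]
opening: -0.0001
```

No contact at a reported z of 0.0815. I'll look.

```bash
python3 - <<'E'
from h import *
shot('scene','s3');shot('wrist','w3');o=ctrl.get_obs();print(o['tool_pos'],o['contact_force'],o['wrist_torque'])
i=cv2.imread('pics/s3.png')[110:310,200:400]
j=cv2.imread('pics/w3.png')
cv2.imwrite('pics/s3c.png',cv2.resize(i,(600,600),interpolation=cv2.INTER_CUBIC))
print(proj('s3',o['tool_pos']))
E
```

```text
[ 0.50285173 -0.03294545  0.08138104] [ 0.53246263 -0.73261903 -0.94986664] [ 0.01714212 -0.01349449 -0.01860264]
(np.float64(294.23493354413904), np.float64(228.91316553880074))
```

View pics/s3c.png

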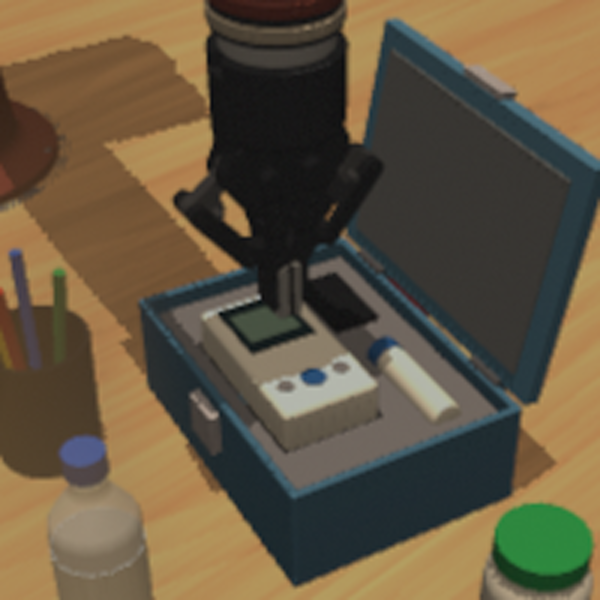

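View pics/w3.png

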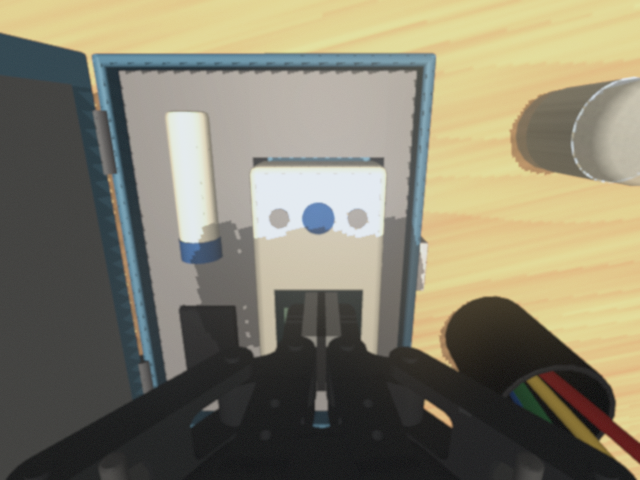

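```bash
python3 - <<'E'
from h import *
for z in(.08,.09,.1,.11,.12): print(z,atz('s3',296.7,216,z),atz('w3',320,293,z))
o1,r1=ray('s3',296.7,216);o2,r2=ray('w3',320,293)
t=np.linalg.lstsq(np.c_[r1,-r2],o2-o1,rcond=None)[0];print(o1+t[0]*r1,o2+t[1]*r2)
E
```

```text
0.08 [ 0.47411913 -0.00082606  0.08      ] [ 0.49439841 -0.03036865  0.08      ]
0.09 [ 0.48432159 -0.00979228  0.09      ] [ 0.49910421 -0.03155962  0.09      ]
0.1 [ 0.49452404 -0.0187585   0.1       ] [ 0.50381001 -0.03275059  0.1       ]
0.11 [ 0.5047265  -0.02772472  0.11      ] [ 0.50851581 -0.03394155  0.11      ]
0.12 [ 0.51492895 -0.03669094  0.12      ] [ 0.51322161 -0.03513252  0.12      ]
[ 0.51256554 -0.0346139   0.11768349] [ 0.51219828 -0.03487353  0.11782539]
```

```bash
for k in 1; do python3 -m handwheel '{"offset":[[0,0,-0.025],[0,0,-0.05],[0,0,-0.075],[0,0,-0.1],[0,0,-0.125],[0,0,-0.15],[0,0,-0.175],[0,0,-0.2],[0,0,-0.225],[0,0,-0.25]],"roll":[0,0,0,0,0,0,0,0,0,0]}'; done
python3 -m handwheel '{"offset":[[0,0,-0.025],[0,0,-0.05],[0,0,-0.075],[0,0,-0.1],[0,0,-0.125],[0,0,-0.15],[0,0,-0.175],[0,0,-0.2],[0,0,-0.225],[0,0,-0.25]],"roll":[0,0,0,0,0,0,0,0,0,0]}'
```

```text
t: 6.4
tool_pos: [0.503, -0.033, 0.0715]
tool_rot: [-1.937, 2.474, -0.0]
contact_force: [0.5, -0.3, -0.2]
opening: 0.0002
t: 7.4
tool_pos: [0.503, -0.033, 0.0615]
tool_rot: [-1.937, 2.474, -0.0]
contact_force: [0.1, 0.2, 1.3]
opening: -0.0
```

```bash
python3 -m handwheel '{"offset":[[0,0,-0.025],[0,0,-0.05],[0,0,-0.075],[0,0,-0.1],[0,0,-0.125],[0,0,-0.15],[0,0,-0.175],[0,0,-0.175],[0,0,-0.175],[0,0,-0.175]],"roll":[0,0,0,0,0,0,0,0,0,0]}'
```

```text
t: 8.4
tool_pos: [0.503, -0.033, 0.0546]
tool_rot: [-1.937, 2.474, -0.0]
contact_force: [0.1, -0.1, 0.2]
opening: 0.0004
```

```bash
python3 - <<'E'
from h import *
shot('scene','s4');shot('wrist','w4');o=ctrl.get_obs();print(o['tool_pos'],o['contact_force'],o['wrist_torque'])
i=cv2.imread('pics/s4.png')[110:310,200:400]
cv2.imwrite('pics/s4c.png',cv2.resize(i,(600,600),interpolation=cv2.INTER_CUBIC))
E
```

```text
[ 0.50305722 -0.03298305  0.05467799] [ 0.77953858  0.23794313 -0.88452288] [-0.02992496  0.03843372  0.01675124]
```

View pics/s4c.png

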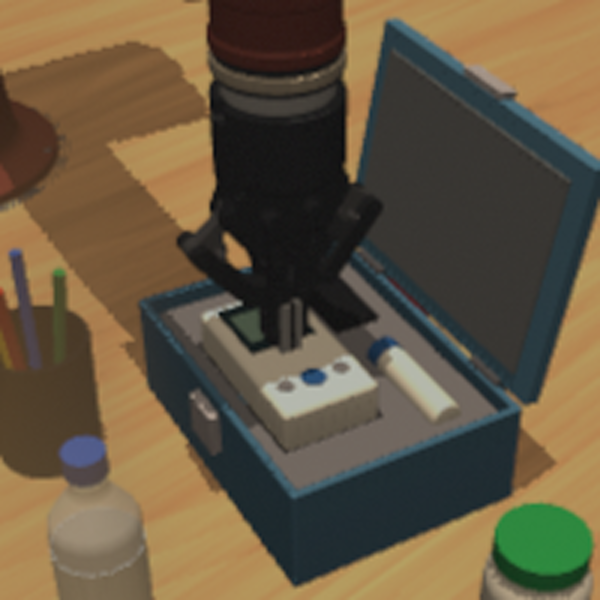

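View pics/w4.png

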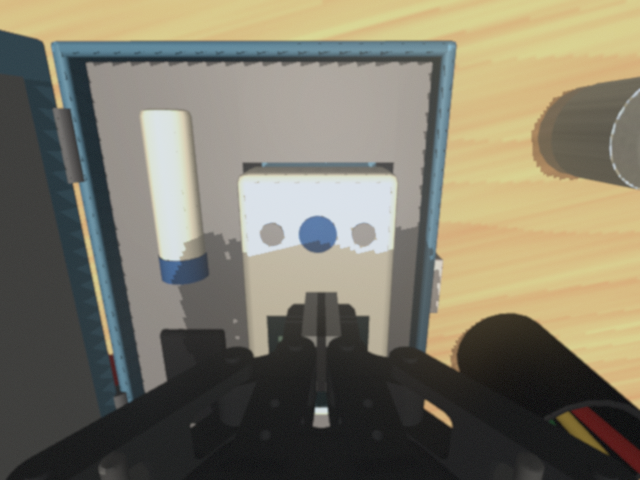

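```bash
python3 -m handwheel '{"offset":[[0,0,-0.025],[0,0,-0.05],[0,0,-0.075],[0,0,-0.1],[0,0,-0.125],[0,0,-0.15],[0,0,-0.175],[0,0,-0.2],[0,0,-0.225],[0,0,-0.25]],"roll":[0,0,0,0,0,0,0,0,0,0]}'
```

```text
t: 9.5
tool_pos: [0.503, -0.0329, 0.0455]
tool_rot: [1.937, -2.473, -0.001]
contact_force: [-3.0, -0.0, 7.0]
opening: 0.0001
```

```bash
python3 -m handwheel '{"offset":[[0,0,-0.02],[0,0,-0.04],[0,0,-0.06],[0,0,-0.08],[0,0,-0.1],[0,0,-0.12],[0,0,-0.14],[0,0,-0.16],[0,0,-0.18],[0,0,-0.2]],"roll":[0,0,0,0,0,0,0,0,0,0]}'
```

```text
t: 10.5
tool_pos: [0.503, -0.033, 0.0375]
tool_rot: [1.937, -2.473, -0.001]
contact_force: [-2.8, 1.0, 6.9]
opening: -0.0002
```

```bash
python3 -m handwheel '{"offset":[[0,0,-0.01],[0,0,-0.02],[0,0,-0.03],[0,0,-0.04],[0,0,-0.05],[0,0,-0.05],[0,0,-0.05],[0,0,-0.05],[0,0,-0.05],[0,0,-0.05]],"roll":[0,0,0,0,0,0,0,0,0,0]}'
```

```text
t: 11.5
tool_pos: [0.5031, -0.033, 0.0354]
tool_rot: [1.937, -2.473, -0.0]
contact_force: [-3.2, 1.0, 5.4]
opening: -0.0001
```

```bash
python3 -m handwheel '{"offset":[[0,0,-0.01],[0,0,-0.02],[0,0,-0.03],[0,0,-0.04],[0,0,-0.05],[0,0,-0.05],[0,0,-0.05],[0,0,-0.05],[0,0,-0.05],[0,0,-0.05]],"roll":[0,0,0,0,0,0,0,0,0,0]}'
```

```text
t: 12.5
tool_pos: [0.503, -0.033, 0.0334]
tool_rot: [1.937, -2.473, -0.0]
contact_force: [-2.6, 1.4, 5.7]
opening: -0.0001
```

```bash
python3 - <<'E'
from h import *
shot('scene','s5');shot('wrist','w5')
i=cv2.imread('pics/s5.png')[150:310,220:400]
cv2.imwrite('pics/s5c.png',cv2.resize(i,None,fx=4,fy=3.75,interpolation=cv2.INTER_CUBIC))
E
```

```text
(no output)
```

View pics/s5c.png

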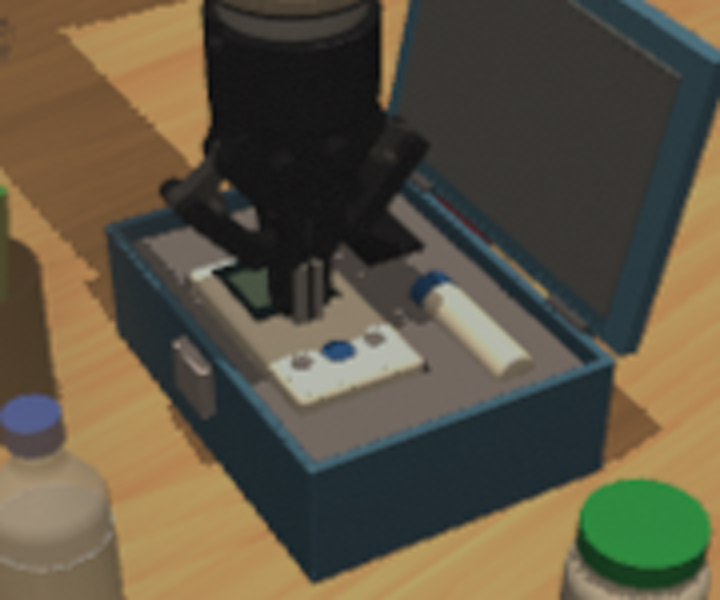

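View pics/w5.png

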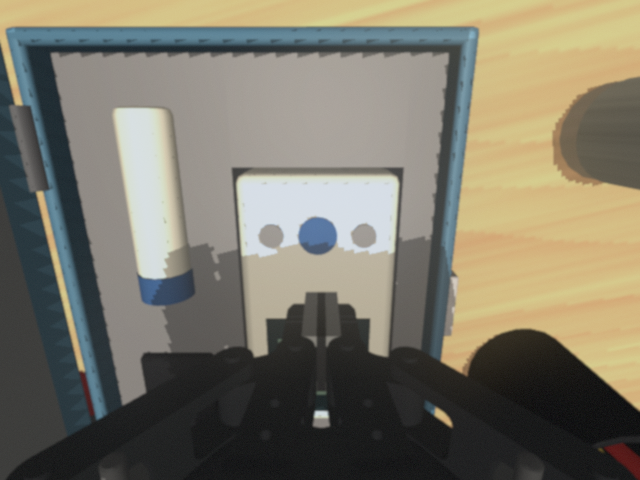

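The fingertip is on the reader at about (297,228) in the scene image, and the reader is sinking level in its bay. I'll carry on in 2 mm steps.

```bash
python3 -m handwheel '{"offset":[[0,0,-0.01],[0,0,-0.02],[0,0,-0.03],[0,0,-0.04],[0,0,-0.05],[0,0,-0.05],[0,0,-0.05],[0,0,-0.05],[0,0,-0.05],[0,0,-0.05]],"roll":[0,0,0,0,0,0,0,0,0,0]}'
```

```text
t: 13.6
tool_pos: [0.503, -0.033, 0.0314]
tool_rot: [1.937, -2.473, -0.0]
contact_force: [-3.2, -0.1, 6.2]
opening: -0.0
```

```bash
python3 -m handwheel '{"offset":[[0,0,-0.01],[0,0,-0.02],[0,0,-0.03],[0,0,-0.04],[0,0,-0.05],[0,0,-0.05],[0,0,-0.05],[0,0,-0.05],[0,0,-0.05],[0,0,-0.05]],"roll":[0,0,0,0,0,0,0,0,0,0]}'
```

```text
t: 14.6
tool_pos: [0.5031, -0.033, 0.0294]
tool_rot: [1.937, -2.473, -0.0]
contact_force: [-3.5, 0.6, 5.7]
opening: 0.0
```

```bash
python3 -m handwheel '{"offset":[[0,0,-0.01],[0,0,-0.02],[0,0,-0.03],[0,0,-0.04],[0,0,-0.05],[0,0,-0.05],[0,0,-0.05],[0,0,-0.05],[0,0,-0.05],[0,0,-0.05]],"roll":[0,0,0,0,0,0,0,0,0,0]}'
```

```text
t: 15.6
tool_pos: [0.5031, -0.033, 0.0274]
tool_rot: [1.937, -2.473, -0.0]
contact_force: [-2.5, -0.1, 5.8]
opening: 0.0
```

```bash
python3 - <<'E'
from h import *
o=ctrl.get_obs();print(o['t'],o['contact_force'],o['wrist_torque'])
E
```

```text
15.6 [-2.5201055  -0.07666111  5.81122487] [0.08907917 0.5067333  0.02365549]
```

```bash
python3 -m handwheel '{"offset":[[0,0,-0.01],[0,0,-0.02],[0,0,-0.03],[0,0,-0.04],[0,0,-0.05],[0,0,-0.05],[0,0,-0.05],[0,0,-0.05],[0,0,-0.05],[0,0,-0.05]],"roll":[0,0,0,0,0,0,0,0,0,0]}'
```

```text
t: 16.6
tool_pos: [0.503, -0.033, 0.0254]
tool_rot: [1.937, -2.473, -0.0]
contact_force: [-3.0, 1.3, 6.6]
opening: 0.0
```

```bash
python3 -m handwheel '{"offset":[[0,0,-0.01],[0,0,-0.02],[0,0,-0.03],[0,0,-0.04],[0,0,-0.05],[0,0,-0.05],[0,0,-0.05],[0,0,-0.05],[0,0,-0.05],[0,0,-0.05]],"roll":[0,0,0,0,0,0,0,0,0,0]}'
```

```text
t: 17.6
tool_pos: [0.503, -0.033, 0.0234]
tool_rot: [1.937, -2.473, -0.0]
contact_force: [-3.1, 1.4, 6.5]
opening: -0.0001
```

```bash
python3 -m handwheel '{"offset":[[0,0,-0.01],[0,0,-0.02],[0,0,-0.03],[0,0,-0.04],[0,0,-0.05],[0,0,-0.05],[0,0,-0.05],[0,0,-0.05],[0,0,-0.05],[0,0,-0.05]],"roll":[0,0,0,0,0,0,0,0,0,0]}'
```

```text
t: 18.6
tool_pos: [0.5031, -0.033, 0.0214]
tool_rot: [1.937, -2.473, -0.0]
contact_force: [-2.4, 0.8, 6.1]
opening: -0.0002
```

```bash
python3 - <<'E'
from h import *
shot('scene','s6')
i=cv2.imread('pics/s6.png')[150:310,220:400]
cv2.imwrite('pics/s6c.png',cv2.resize(i,None,fx=4,fy=3.75,interpolation=cv2.INTER_CUBIC))
E
```

```text
(no output)
```

View pics/s6c.png

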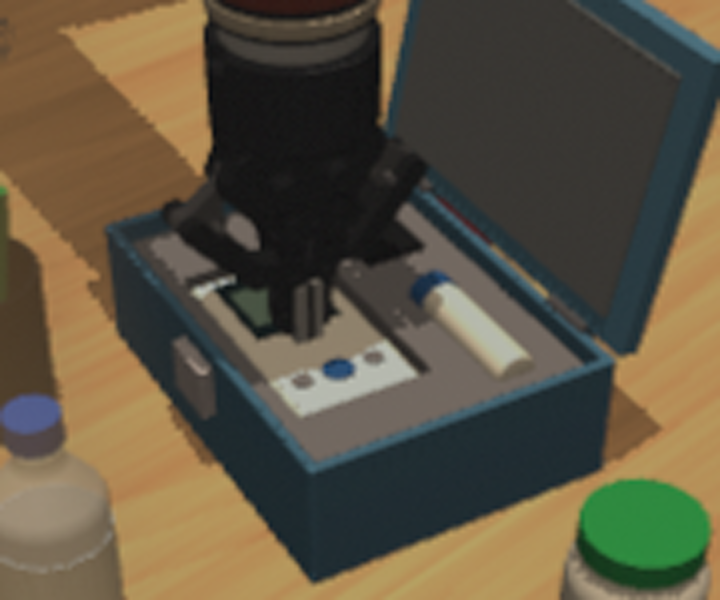

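The reader is now below the insert's top face and level. Force is still about 6 N, so I'll continue.

```bash
python3 -m handwheel '{"offset":[[0,0,-0.01],[0,0,-0.02],[0,0,-0.03],[0,0,-0.04],[0,0,-0.05],[0,0,-0.05],[0,0,-0.05],[0,0,-0.05],[0,0,-0.05],[0,0,-0.05]],"roll":[0,0,0,0,0,0,0,0,0,0]}'
```

```text
t: 19.65
tool_pos: [0.5031, -0.033, 0.0203]
tool_rot: [1.937, -2.473, -0.001]
contact_force: [-5.7, 1.0, 10.7]
opening: -0.0002
```

```bash
python3 -m handwheel '{"offset":[[0,0,-0.005],[0,0,-0.01],[0,0,-0.015],[0,0,-0.02],[0,0,-0.025],[0,0,-0.025],[0,0,-0.025],[0,0,-0.025],[0,0,-0.025],[0,0,-0.025]],"roll":[0,0,0,0,0,0,0,0,0,0]}'
```

```text
t: 20.65
tool_pos: [0.5031, -0.033, 0.0199]
tool_rot: [1.936, -2.473, -0.001]
contact_force: [-8.5, 2.2, 14.4]
opening: 0.0003
```

The bed is found: z force rose to 14.4 N (about 17 N total) and was held for over 0.5 s. Lifting straight off and turning the jaws along the hinge so the knuckles stay clear of the lid.

```bash
python3 -m handwheel '{"offset":[[0,0,0.1],[0,0,0.4],[0,0,1],[0,0,1.9],[0,0,2.8],[0,0,3.7],[0,0,4.6],[0,0,5.5],[0,0,6.4],[0,0,7]],"roll":[0,0,0,0,0,1,2,3,4,5]}'
python3 -m handwheel '{"offset":[[0,0.3,0],[0,0.8,0],[0,1.4,0],[0,2,0],[0,2.6,0],[0,3.2,0],[0,3.8,0],[0,4.4,0],[0,4.9,0],[0,4.9,0]],"roll":[1,2.2,3.4,4.6,5.8,7,8.2,9.4,10,10]}'
python3 - <<'E'
from h import *
shot('scene','s7');shot('top','t7');shot('wrist','w7');o=ctrl.get_obs();print(o['tool_pos'],o['tool_rot'],o['contact_force'],o['q'])
E
```

```text
t: 21.65
tool_pos: [0.5036, -0.0331, 0.3014]
tool_rot: [-2.514, 1.881, -0.006]
contact_force: [1.3, -0.3, -0.2]
opening: -0.0002
t: 22.65
tool_pos: [0.5026, 0.1648, 0.2978]
tool_rot: [-3.119, 0.374, 0.0]
contact_force: [-0.3, -0.0, 0.1]
opening: 0.0002
[0.50294337 0.16256072 0.29778605] [ 3.11797198e+00 -3.81165830e-01  2.77241059e-04] [ 0.56726631 -0.38340341  0.06310695] [ 1.72040301e-01 -2.19037510e-01  1.70101933e+00 -4.44033121e-04
  1.65956017e+00  4.15289766e-01]
```

View pics/s7.png

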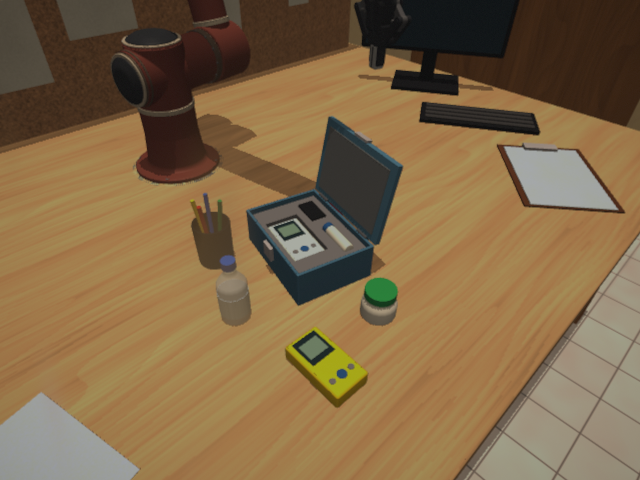

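View pics/t7.png

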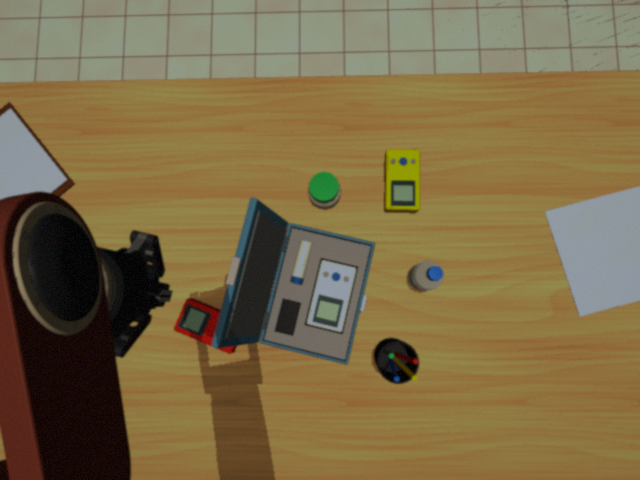

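View pics/w7.png

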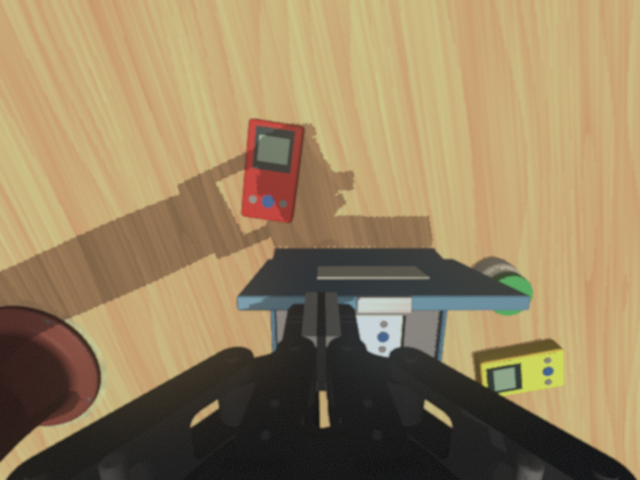

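```bash
python3 - <<'E'
from h import *
C,X,Y=np.load('case.npy')
o1,r1=ray('t7',168,297);o2,r2=ray('s7',377,66)
t=np.linalg.lstsq(np.c_[r1,-r2],o2-o1,rcond=None)[0];p=o1+t[0]*r1;print(p,o2+t[1]*r2,(p-C)@X,(p-C)@Y)
q=np.array([.503,.163,.3]);print((q-C)@X,(q-C)@Y)
E
```

```text
[0.49943385 0.15649086 0.33672759] [0.50716336 0.16372591 0.33962512] 0.15835144568320403 0.048500947337781666
0.16551554130952353 0.04656135510300918
```

```bash
python3 -m handwheel '{"offset":[[0,0,-0.3],[0,0,-0.8],[0,0,-1.3],[0,0,-1.8],[0,0,-2.3],[0,0,-2.8],[0,0,-3.2],[0,0,-3.4],[0,0,-3.45],[0,0,-3.45]],"roll":[0,0,0,0,0,0,0,0,0,0]}'
python3 - <<'E'
from h import *
shot('scene','s8');shot('top','t8');o=ctrl.get_obs();print(o['tool_pos'],o['contact_force'])
i=cv2.imread('pics/t8.png')[185:385,65:355]
cv2.imwrite('pics/t8c.png',cv2.resize(i,None,fx=2.75,fy=2.75,interpolation=cv2.INTER_CUBIC))
E
```

```text
t: 23.8
tool_pos: [0.5032, 0.1629, 0.1599]
tool_rot: [-3.118, 0.38, -0.001]
contact_force: [-0.4, -0.7, 0.5]
opening: 0.0
[0.50374195 0.16313295 0.1608133 ] [ 0.60278276 -0.18954803  0.54427019]
```

View pics/t8c.png

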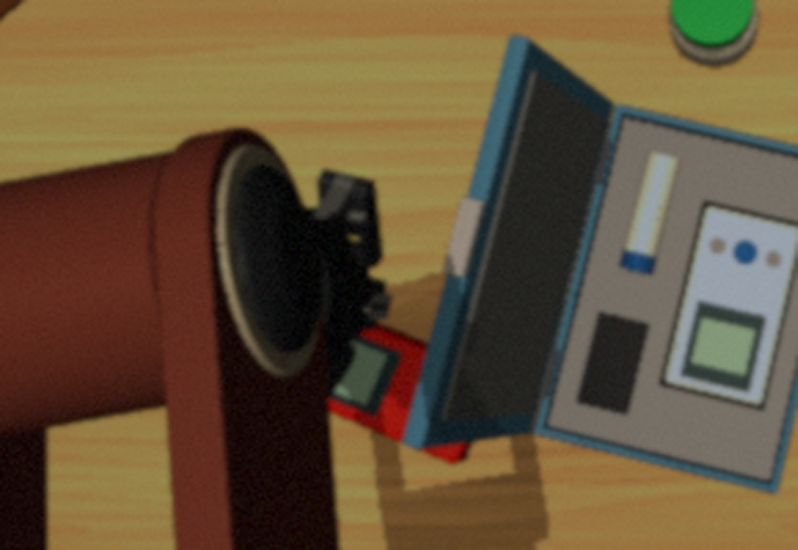

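View pics/s8.png

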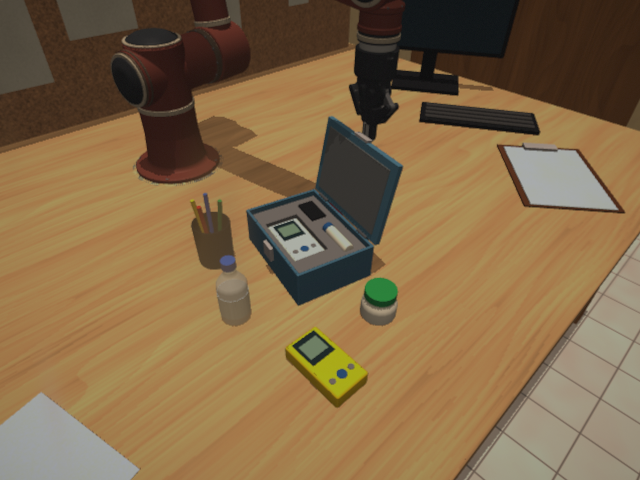

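```bash
python3 -m handwheel '{"offset":[[-0.015,-0.06,0],[-0.03,-0.12,0],[-0.045,-0.18,0],[-0.06,-0.24,0],[-0.075,-0.3,0],[-0.09,-0.36,0],[-0.105,-0.42,0],[-0.12,-0.48,0],[-0.135,-0.54,0],[-0.15,-0.6,0]],"roll":[0,0,0,0,0,0,0,0,0,0]}'
python3 -m handwheel '{"offset":[[-0.01,-0.04,0],[-0.02,-0.08,0],[-0.03,-0.12,0],[-0.04,-0.16,0],[-0.05,-0.2,0],[-0.06,-0.24,0],[-0.07,-0.28,0],[-0.08,-0.32,0],[-0.09,-0.36,0],[-0.1,-0.4,0]],"roll":[0,0,0,0,0,0,0,0,0,0]}'
```

```text
t: 24.9
tool_pos: [0.4969, 0.1388, 0.1596]
tool_rot: [-3.119, 0.38, 0.0]
contact_force: [-0.4, 0.3, -0.0]
opening: 0.0003
t: 25.9
tool_pos: [0.4931, 0.1229, 0.1597]
tool_rot: [-3.119, 0.38, -0.001]
contact_force: [1.6, 1.7, 1.0]
opening: 0.0002
```

```bash
python3 -m handwheel '{"offset":[[-0.015,-0.06,0],[-0.03,-0.12,0],[-0.045,-0.18,0],[-0.06,-0.24,0],[-0.075,-0.3,0],[-0.09,-0.36,0],[-0.105,-0.42,0],[-0.12,-0.48,0],[-0.135,-0.54,0],[-0.15,-0.6,0]],"roll":[0,0,0,0,0,0,0,0,0,0]}'
python3 - <<'E'
from h import *
shot('scene','s9');o=ctrl.get_obs();print(o['t'],o['tool_pos'],o['contact_force'])
E
```

```text
t: 26.9
tool_pos: [0.4875, 0.099, 0.1604]
tool_rot: [-3.118, 0.379, -0.002]
contact_force: [0.1, 0.8, 1.4]
opening: 0.0001
26.95 [0.48713296 0.09848174 0.15981662] [0.84495956 0.45458134 0.83639373]
```

View pics/s9.png

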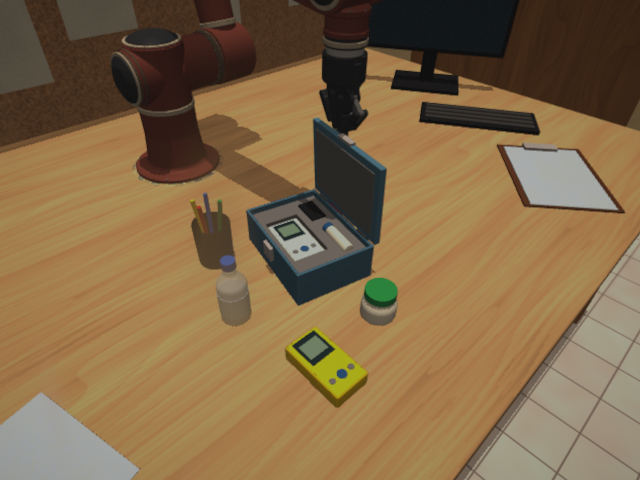

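The lid is moving with the finger; its far corner went from (400,152) to (383,165). Continuing.

```bash
python3 -m handwheel '{"offset":[[-0.015,-0.06,0],[-0.03,-0.12,0],[-0.045,-0.18,0],[-0.06,-0.24,0],[-0.075,-0.3,0],[-0.09,-0.36,0],[-0.105,-0.42,0],[-0.12,-0.48,0],[-0.135,-0.54,0],[-0.15,-0.6,0]],"roll":[0,0,0,0,0,0,0,0,0,0]}'
python3 - <<'E'
from h import *
shot('scene','s10');o=ctrl.get_obs();print(o['t'],o['tool_pos'],o['contact_force'])
E
```

```text
t: 27.95
tool_pos: [0.4809, 0.0748, 0.1596]
tool_rot: [3.118, -0.38, -0.0]
contact_force: [0.3, 0.9, 0.6]
opening: -0.0
28.0 [0.48087603 0.0744571  0.15964313] [0.29849632 0.65342642 0.34107071]
```

View pics/s10.png

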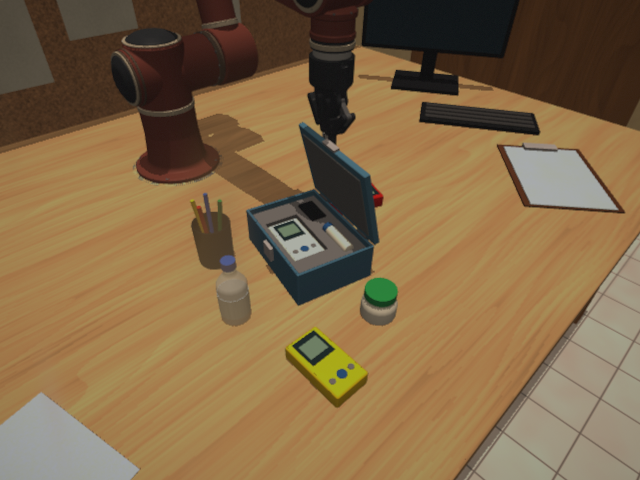

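```bash
cat >> h.py <<'E'
def lidtab(tag,A):
    C,X,Y=np.load('case.npy');H=C+.08*X+[0,0,.075];Z=np.array([0,0,1])
    for a in A:
        d=-np.cos(a)*X+np.sin(a)*Z;n=np.sin(a)*X+np.cos(a)*Z
        print(round(a,2),[tuple(np.round(proj(tag,H+.16*d+s*Y+n*k),0)) for s in(-.11,.11) for k in(0,.012)])
E
python3 - <<'E'
from h import *
lidtab('s10',np.arange(.9,1.8,.1))
i=cv2.imread('pics/s10.png')[70:260,230:430]
cv2.imwrite('pics/s10c.png',cv2.resize(i,None,fx=3,fy=3,interpolation=cv2.INTER_CUBIC))
E
```

```text
0.9 [(np.float64(330.0), np.float64(206.0)), (np.float64(335.0), np.float64(200.0)), (np.float64(268.0), np.float64(147.0)), (np.float64(272.0), np.float64(142.0))]
1.0 [(np.float64(337.0), np.float64(198.0)), (np.float64(343.0), np.float64(193.0)), (np.float64(274.0), np.float64(141.0)), (np.float64(279.0), np.float64(137.0))]
1.1 [(np.float64(345.0), np.float64(192.0)), (np.float64(351.0), np.float64(187.0)), (np.float64(280.0), np.float64(135.0)), (np.float64(285.0), np.float64(131.0))]
1.2 [(np.float64(353.0), np.float64(186.0)), (np.float64(359.0), np.float64(181.0)), (np.float64(287.0), np.float64(130.0)), (np.float64(292.0), np.float64(127.0))]
1.3 [(np.float64(361.0), np.float64(180.0)), (np.float64(367.0), np.float64(177.0)), (np.float64(294.0), np.float64(126.0)), (np.float64(300.0), np.float64(123.0))]
1.4 [(np.float64(369.0), np.float64(176.0)), (np.float64(375.0), np.float64(173.0)), (np.float64(302.0), np.float64(123.0)), (np.float64(307.0), np.float64(121.0))]
1.5 [(np.float64(378.0), np.float64(172.0)), (np.float64(384.0), np.float64(170.0)), (np.float64(309.0), np.float64(120.0)), (np.float64(314.0), np.float64(118.0))]
1.6 [(np.float64(386.0), np.float64(170.0)), (np.float64(392.0), np.float64(168.0)), (np.float64(316.0), np.float64(118.0)), (np.float64(321.0), np.float64(117.0))]
1.7 [(np.float64(393.0), np.float64(168.0)), (np.float64(399.0), np.float64(167.0)), (np.float64(323.0), np.float64(117.0)), (np.float64(328.0), np.float64(117.0))]
```

View pics/s10c.png

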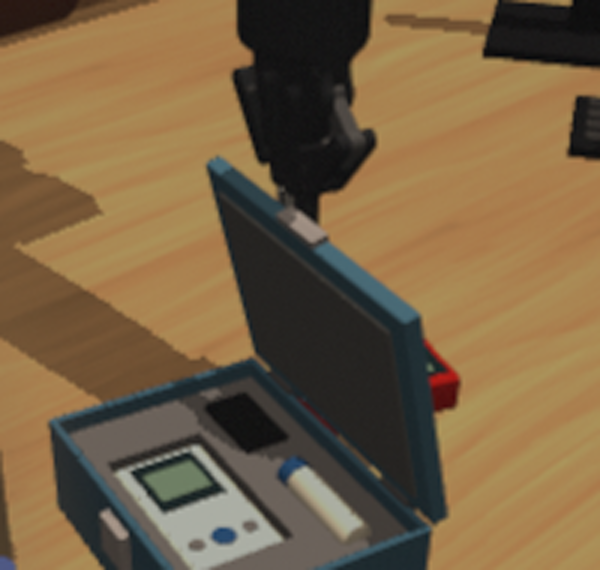

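Corners match about 1.35 rad. Continuing in 10 mm steps.

```bash
python3 -m handwheel '{"offset":[[-0.01,-0.04,0],[-0.02,-0.08,0],[-0.03,-0.12,0],[-0.04,-0.16,0],[-0.05,-0.2,0],[-0.06,-0.24,0],[-0.06,-0.24,0],[-0.06,-0.24,0],[-0.06,-0.24,0],[-0.06,-0.24,0]],"roll":[0,0,0,0,0,0,0,0,0,0]}'
python3 - <<'E'
from h import *
shot('scene','s11');o=ctrl.get_obs();print(o['t'],o['tool_pos'],o['contact_force'])
i=cv2.imread('pics/s11.png')[70:260,230:430]
cv2.imwrite('pics/s11c.png',cv2.resize(i,None,fx=3,fy=3,interpolation=cv2.INTER_CUBIC))
E
```

```text
t: 29.0
tool_pos: [0.4786, 0.0655, 0.1596]
tool_rot: [3.119, -0.38, -0.0]
contact_force: [0.4, -0.0, -0.5]
opening: -0.0002
29.05 [0.47860706 0.06546552 0.15960603] [ 1.36764574  0.35316065 -0.49513422]
```

View pics/s11c.png

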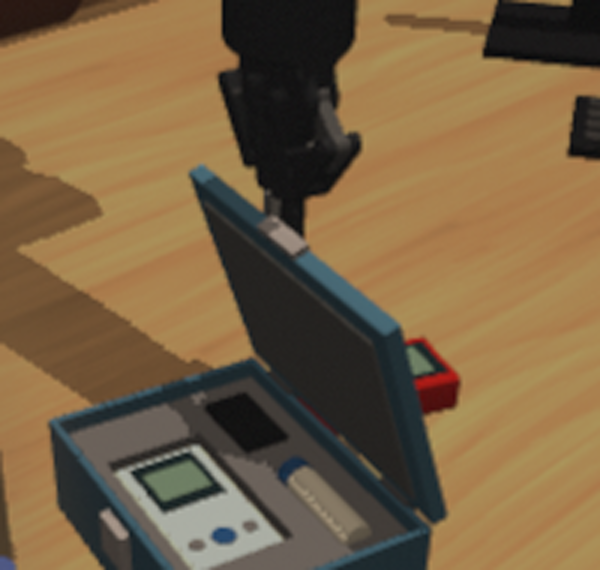

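```bash
python3 -m handwheel '{"offset":[[-0.01,-0.04,0],[-0.02,-0.08,0],[-0.03,-0.12,0],[-0.04,-0.16,0],[-0.05,-0.2,0],[-0.06,-0.24,0],[-0.06,-0.24,0],[-0.06,-0.24,0],[-0.06,-0.24,0],[-0.06,-0.24,0]],"roll":[0,0,0,0,0,0,0,0,0,0]}'
python3 - <<'E'
from h import *
shot('scene','s12');o=ctrl.get_obs();print(o['t'],o['tool_pos'],o['contact_force'])
i=cv2.imread('pics/s12.png')[70:260,230:430]
cv2.imwrite('pics/s12c.png',cv2.resize(i,None,fx=3,fy=3,interpolation=cv2.INTER_CUBIC))
E
```

```text
t: 30.05
tool_pos: [0.4762, 0.0559, 0.1596]
tool_rot: [-3.119, 0.38, 0.0]
contact_force: [-1.1, -0.3, -0.1]
opening: 0.0001
30.1 [0.47619774 0.05589134 0.15960438] [0.75306761 0.48408738 0.51698048]
```

View pics/s12c.png

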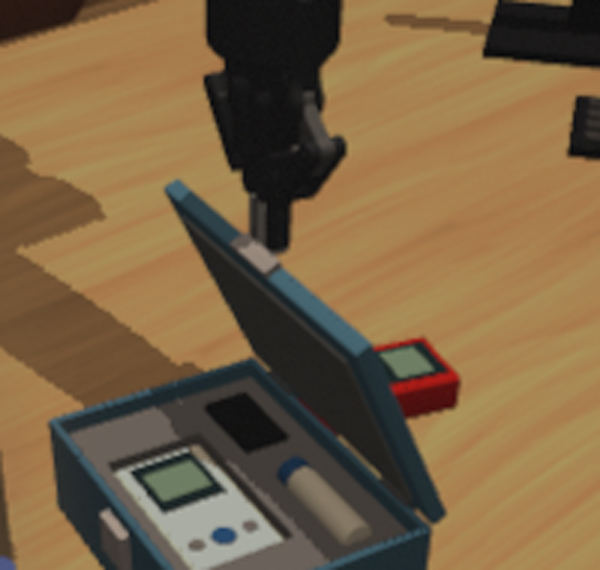

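The corner is at (350,189), about 1.15 rad. It moved more than the finger did, so it may be falling on its own. I'll hold still and watch.

```bash
python3 -m handwheel '{"offset":[[0,0,0],[0,0,0],[0,0,0],[0,0,0],[0,0,0],[0,0,0],[0,0,0],[0,0,0],[0,0,0],[0,0,0]],"roll":[0,0,0,0,0,0,0,0,0,0]}'
python3 - <<'E'
from h import *
shot('scene','s13');o=ctrl.get_obs();print(o['t'],o['tool_pos'],o['contact_force'])
i=cv2.imread('pics/s13.png')[70:260,230:430]
cv2.imwrite('pics/s13c.png',cv2.resize(i,None,fx=3,fy=3,interpolation=cv2.INTER_CUBIC))
E
```

```text
t: 31.1
tool_pos: [0.4762, 0.0558, 0.1596]
tool_rot: [-3.119, 0.38, 0.0]
contact_force: [0.5, -0.0, 0.2]
opening: -0.0005
31.15 [0.47620102 0.05585037 0.15962413] [-0.07392372  0.00513644 -0.0493051 ]
```

View pics/s13c.png

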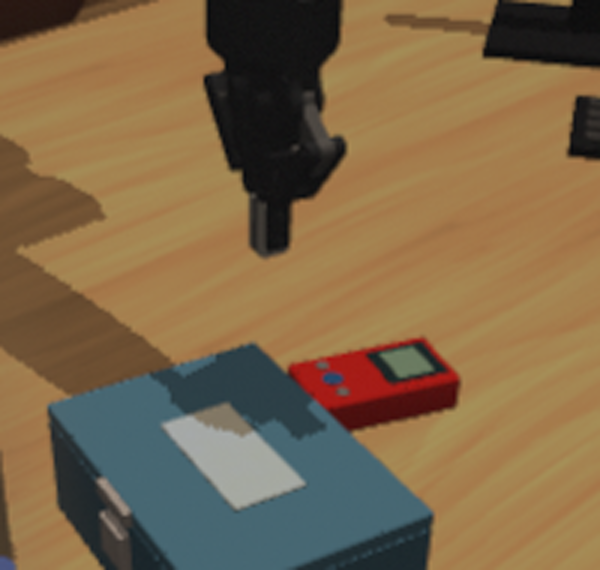

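The lid fell shut on its own. I'll raise the arm clear, then check.

```bash
python3 -m handwheel '{"offset":[[0,0,0.3],[0,0,0.8],[0,0.3,1.3],[0,0.7,1.8],[0,1.1,2.3],[0,1.6,2.8],[0,2.1,3.2],[0,2.5,3.4],[0,2.6,3.4],[0,2.6,3.4]],"roll":[0,0,0,0,0,0,0,0,0,0]}'
python3 -m handwheel '{"offset":[[0,0,0],[0,0,0],[0,0,0],[0,0,0],[0,0,0],[0,0,0],[0,0,0],[0,0,0],[0,0,0],[0,0,0]],"roll":[0,0,0,0,0,0,0,0,0,0]}'
python3 - <<'E'
from h import *
shot('scene','s14');shot('top','t14');o=ctrl.get_obs();print(o['t'],o['tool_pos'],o['contact_force'],abs(o['dq']).max())
E
```

```text
t: 32.15
tool_pos: [0.4762, 0.1601, 0.296]
tool_rot: [3.119, -0.378, 0.001]
contact_force: [0.0, 0.0, -0.5]
opening: 0.0
t: 33.15
tool_pos: [0.4762, 0.1599, 0.2956]
tool_rot: [-3.119, 0.38, -0.0]
contact_force: [0.3, -0.5, 0.8]
opening: -0.0002
33.25 [0.47618396 0.15986848 0.29560404] [-0.49349107  0.28803506  0.16505127] 0.0011420903963954708
```

View pics/s14.png

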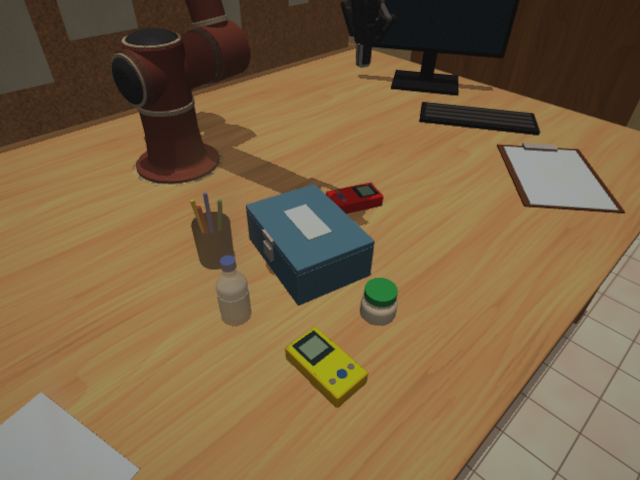

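View pics/t14.png

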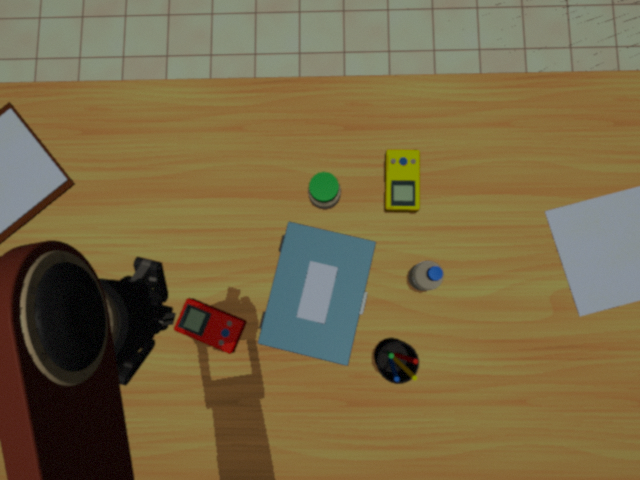

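The lid lies flat, with its corners on the case rim at (289,222)–(376,241). The swabs (323,188), gel (426,276), pen cup (397,360) and both look-alikes are where they started, and the arm is clear.

```bash
python3 -c "
from station import ctrl
print(ctrl.finish_job())"
```

```text
the job is handed in; nothing more can be done
None
```

The reader is pressed home and the case is shut; I handed the job in at about 33 s, with no verdict reported.

- **Reader:** I pressed it straight down at 10 mm/s or slower. The last readings were 10.7 N and then 14.4 N vertical on the rubber bed (about 17 N in total), held for over half a second. It went down level, well below the 25 N limit in every reading.
- **Lid:** I pushed it from behind with the closed fingers at 10–25 mm/s; the contact readings stayed under about 3 N. It broke away at roughly 1.15 rad and shut by itself while the arm held still.
- **Last checks:** The final pictures show the lid flat on the rim. The gel, pen cup, swabs and both look-alikes are in their starting places. The gripper is well clear, and the force reading is only noise.

Two things disagreed with what I expected:
- **Finger length:** In the images the shut fingertips sat about 35 mm higher than the reported TCP. Contact with the reader came at a TCP height of about 0.05 m, not 0.088 m, so I went by feel and pictures.
- **Sideways force:** Pressing also showed a force along world −x of about half the vertical force, which I could not explain.

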